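Fit a double lid to a storage canister and lift off the outer lid

ROBOT

A 6-joint arm with a two-finger parallel gripper is mounted at the origin on the work surface. World frame = base frame: x ahead of the robot, y to its left, z up, the work surface at z = 0. Lengths are in m, angles in rad, forces in N, time in s.
With the tool pointing down it reaches from about 0.425 to 0.95 m from the base axis. Payload 3.5 kg.
Tool frame: the origin (TCP) lies between the finger pads; the fingertips stand 17 mm ahead of it and the grasp point (between the pads) lies 2 mm behind it; z points along the fingers, y is the direction in which the jaws open and shut (so a half turn about z gives the same grasp; the last joint's range is limited). The gripper opens to 85 mm and grips with 20 to 120 N. Pads are 22 mm wide; open, the fingers measure 114 mm over their backs; the gripper's body (76 mm by 85 mm) begins 54 mm behind the grasp point. The pads swing forward as they close: fully open they stand 13 mm farther back than shut.
Start: joints at [1.144, 0.286, 1.577, -0, 1.279, -0.15], TCP at [0.184, 0.649, 0.248] pointing down, gripper open.
Joint ranges: [-2.77, 2.77], [-0.9, 2.22], [0.21, 2.48], [-1.53, 4.67], [0.24, 2.81], [-2.84, 2.84]. Speed limits (rad/s): [2.79, 2.79, 3.14, 3.14, 3.14, 3.14].

INTERFACE

Orientations are given as a rotation vector (axis times angle).
In Python, from bench import r gives the robot as it stands.
- The arm moves only by the tool send_rows, never from a script. Its argument "rows" is a list of rows, each an object with "delta_rot": the turn, a rotation vector about the world's x, y, z normalised to -1 to 1, where 1 is 0.5 rad, a list of three; "travel": the shift along the world's x, y, z normalised to -1 to 1, where 1 is 0.75 m, a list of three; "jaw": the gripper's target within -1 to 1 (shut at 1, half-way at 0, fully open at -1). In form: [{"delta_rot": [rx, ry, rz], "travel": [tx, ty, tz], "jaw": jaw}, ...]. A call has 1 to 5 rows; each row is the pose to reach, as a shift and turn from the pose commanded when the call began; what a row does not reach only later rows make up. A row lasts 1/10 s, in which the tool goes at most 50 mm and 8.59 degrees, less where a joint would pass 70% of its speed; a pose out of reach is approached as far as the arm can. A call with a number of a shift or a turn outside -1 to 1 is refused whole. A call with a gripper value outside its range is refused whole. The fingers move at their own pace and stop on an object; the grip force is fixed at half the most. Time passes only in rows, so rows that repeat a pose let the fingers close. It gives the time, the measured TCP pose, the force and the opening at its end, in the units of the state.
- r.read_state(): the state, without advancing time (a new reading comes with each control period).
- r.capture(name): name is "scene" or "side" or "wrist"; returns (picture, depth): 384x512x3 uint8, red, green, blue; 384x512 float32, m along the optical axis (not along the pixel's ray), 0 where there is no reading.
- r.camera_info(name): a dict with "K" (3x3 intrinsics, pixels), "T" (4x4, takes a point from camera to world coordinates); the wrist camera has in their place "hand_eye" (4x4, takes a point from camera to tool coordinates, whose origin is the TCP and whose axes are the flange's). Camera axes: x right, y down, z forward; pixel columns grow to the right and rows downward; lengths in m; the calibration is good to about 2 mm. The wrist camera is an equidistant fisheye: a pixel r from the principal point sees the ray r / f radians off the axis. A picture is of the moment at which its call begins: read the wrist's pose just before it. camera_info takes no time and is no camera call.
- r.hand_in(): hands the job in, once; it reports no verdict.
Trained networks look in the newest picture that a camera, given by its name, has taken for a name from the list of things; names that differ only in an ending like _2 or _b are one class to them, and where a whole thing is asked for, a point or a joint stands for the part that bears it (a point fixed in the world has none). Each returns a list of dicts, best first, with "confidence" (0 to 1); they miss things now and then, are a little off and sometimes report something else, mostly with a low value. They report only what shows in the picture. A call takes as long as a camera call. They do not tell look-alikes from the thing itself.
- r.search_frame(camera, target): "pixel" ([column, row] in pixels, amid what is visible of it).
- r.trace(camera, target): "pixels" (384x512 bool, what is visible of it) and "pixel" ([column, row] in pixels, amid what is visible of it).
The state is a dict: "time_s": time; "joint_pos": joint angles; "joint_velocities": joint speeds; "tau": joint torques, N m; "eef_pos": TCP position; "ee_rot": TCP orientation; "force": force on the tool from outside, world axes, zero at the start; "wrist_torque": the same for the moment, N m; "gripper_width": finger opening in m.
Only numpy, scipy, OpenCV 4.12 (cv2) and the standard library are available. Lean on these libraries where they do the work, as an engineer would, in place of code of your own. Each camera call takes 0.05 s, during which the arm holds its last target. There are 200 camera calls.

TASK

Fit the new double lid to the steel canister: first pull the worn cork bung out of its mouth and drop it into the green crate, then pick up the nested pair of lids by the inner lid's tall centre knob, carry it over without the two lids coming apart, and lower it into the canister's mouth until the inner lid sits fully home, and let go. Now take the outer lid by its raised collar and lift it straight up on its own, so that one can see that the inner lid stays seated, and finish while still holding it, level, about 10 cm above where it sat. Keep the canister upright and in its place and leave the other things on the table alone.

Things in the scene. Friction and masses are not known exactly. Their poses are not given: they have to be found in the camera images.
- canister: round steel storage canister standing loose on the table, 0.9 kg, 115 mm high: body 110 mm in diameter up to 85 mm, sloping shoulder, neck 88 mm in diameter from 98 mm up to the rim; open mouth 82 mm in diameter (wall 3 mm). Origin: centre of its underside, z up. At the start the cork bung closes the mouth.
- seat (a point): point on the canister's axis 103 mm above its underside (12 mm below the rim): where the origin of the inner lid lies when that lid is fully home (and where the bung's origin lies at the start).
- cork_bung: worn cork bung, about 90 g: a plug 76 mm in diameter and 12 mm deep that sits loosely in the mouth, above it a disc 94 mm in diameter from 12 to 24 mm that rests on the rim, above that an upright round wooden knob 24 mm in diameter from 24 to 58 mm. Heights from its origin, the centre of the plug's underside; z along the knob.
- inner_lid: steel inner lid of the nested pair, 140 g, at first standing on the table on its plug. Heights from its origin, centre of the plug's underside, z up: plug 76 mm across, 0 to 12 mm (3 mm to spare all round in the mouth); flange 92 mm across, 12 to 16 mm, comes to rest on the rim; round knob 20 mm across, 16 to 70 mm, its top 28 mm above the outer lid's collar. Lifting by it lifts both lids.
- outer_lid: steel outer lid, 150 g, lying loose on the inner lid's flange. Origin: centre of its disc's underside, z up, 16 mm above the inner lid's origin, within 3 mm of its axis. Disc 104 mm across, 0 to 4 mm, with a 34 mm hole for the inner knob; skirt 8 mm down round the edge (98 mm inside); collar (tube) round the hole, 46 mm outside, 38 inside, 4 to 26 mm: lifting by it lifts only this lid.
- crate: open green plastic crate for rejects, fixed, 200 x 160 mm (its x and y) and 120 mm high, walls and floor 5 mm. Origin: centre of its underside.
- mug_a: white mug, 78 mm in diameter, 92 mm high, a bystander; origin: centre of its underside
- mug_b: another such white mug, a bystander; origin: centre of its underside
- jar: glass jar with steel cap, 72 mm in diameter, 100 mm high, a bystander; origin: centre of its underside
- green_bottle: green glass bottle, 72 mm in diameter, 235 mm high, a bystander; origin: centre of its underside
- amber_bottle: amber glass bottle, 66 mm in diameter, 200 mm high, a bystander; origin: centre of its underside
- tape_roll: cardboard-brown roll of tape lying flat, 60 mm in diameter, 24 mm high, a bystander; origin: centre of its underside
- scoop: serving spoon with steel bowl and wooden handle, 150 mm long, lying flat, a bystander; its x axis runs from handle to bowl
- can: food can, 66 mm in diameter, 75 mm high, a bystander; origin: centre of its underside
Not all that is in view belongs to the job. What is shaped like the outer_lid but yellow is not meant.

How it is judged:
By the outcome, as a careful person would: the job done as asked, in the order asked, and still so for the second after the job is handed in, while the arm keeps its last pose, push and grip.
It also fails if it takes over 70 s, if anything falls off the work surface, if the arm or the gripper's body presses on something with over 40 N, if the wrist force passes 120 N, or if a joint passes its speed limit or range.

## Working session

There is one attempt and no reset: what is moved stays moved. The work goes in short steps, Python scripts to look and compute and a tool call to move; the robot and the scene stay as the last step left them, time stands still between calls to the robot, and variables do not carry over. Pictures are saved under pics/ and viewed, about 8 in all and at most 12, crops included, and the job is handed in when it is done.

Besides the shell and the picture viewer there is one more tool, called after "Request:" as name(argument=value, ...) on one line, values as JSON. send_rows: Moves the arm, as the interface text tells. Scaled input: -1 to 1 covers 0.75 m each way for a shift and 0.5 rad each way for a turn. Its arguments: {"type":"object","properties":{"rows":{"type":"array","items":{"type":"object","properties":{"delta_rot":{"type":"array","items":{"type":"number","minimum":-1,"maximum":1}},"travel":{"type":"array","items":{"type":"number","minimum":-1,"maximum":1}},"jaw":{"type":"number"}}}}},"required":["rows"]}

```bash
mkdir -p pics; cat > h.py <<'E'
from bench import r
import numpy as np, cv2
from scipy.spatial.transform import Rotation as R
def save(img,n): cv2.imwrite(f'pics/{n}.png',cv2.cvtColor(img,cv2.COLOR_RGB2BGR))
def cloud(cam,d):
    i=r.camera_info(cam);K=np.array(i['K']);T=np.array(i['T'])
    v,u=np.mgrid[:384,:512]
    P=np.stack([(u-K[0,2])/K[0,0]*d,(v-K[1,2])/K[1,1]*d,d],-1)
    W=P@T[:3,:3].T+T[:3,3]; W[d<=0]=np.nan
    return W
E
python3 - <<'E'
from h import *
s=r.read_state();print(s['eef_pos'],s['ee_rot'],s['force'],s['gripper_width'])
for c in('scene','side'):
    p,d=r.capture(c);np.save(c+'.npy',d);save(p,c+'0');W=cloud(c,d);np.save(c+'W.npy',W)
    print(c,np.array(r.camera_info(c)['T'])[:3,3].round(3))
    for t in('canister','cork_bung','inner_lid','outer_lid','crate'):
        for o in r.trace(c,t)[:3]:
            m=o['pixels'];w=W[m];w=w[~np.isnan(w[:,0])]
            print(t,round(o['confidence'],2),np.round(o['pixel']),m.sum(),np.nanmedian(w,0).round(3),np.percentile(w,2,axis=0).round(3),np.percentile(w,98,axis=0).round(3))
a=cv2.imread('pics/scene0.png');
E
```

```text
[0.18415839 0.6487539  0.2469854 ] [-0.43331712 -3.1108996   0.00349784] [-0.69443012  0.52244792  0.2986712 ] 0.0852254548248692
scene [ 1.017 -0.688  1.259]
canister 0.6 [285. 140.] 857 [0.535 0.221 0.062] [ 0.465  0.206 -0.002] [0.567 0.281 0.107]
cork_bung 0.98 [290. 119.] 516 [0.519 0.253 0.124] [0.472 0.215 0.117] [0.556 0.299 0.158]
cork_bung 0.69 [181. 262.] 5859 [ 0.509 -0.3    0.03 ] [ 0.42  -0.394 -0.003] [ 0.627 -0.225  0.119]
cork_bung 0.66 [288. 252.] 818 [ 0.758 -0.136  0.085] [ 0.724 -0.155 -0.001] [ 0.786 -0.09   0.101]
inner_lid 0.45 [237. 187.] 47 [ 0.497 -0.015  0.052] [ 0.488 -0.019  0.025] [ 0.502 -0.004  0.069]
outer_lid 0.87 [237. 196.] 628 [ 0.501 -0.021  0.017] [ 0.446 -0.059  0.009] [0.539 0.036 0.039]
outer_lid 0.64 [180. 201.] 791 [ 0.365 -0.131  0.009] [ 0.312 -0.176 -0.004] [ 0.41  -0.08   0.033]
outer_lid 0.59 [282. 213.] 722 [0.641 0.008 0.009] [ 0.593 -0.031  0.002] [0.685 0.061 0.031]
crate 0.64 [180. 263.] 5665 [ 0.509 -0.299  0.032] [ 0.421 -0.395 -0.002] [ 0.626 -0.225  0.119]
side [0.062 1.309 0.907]
canister 0.94 [249. 248.] 1207 [0.49  0.306 0.062] [0.456 0.254 0.002] [0.552 0.32  0.11 ]
cork_bung 0.74 [246. 224.] 551 [0.505 0.275 0.127] [0.468 0.226 0.118] [0.551 0.31  0.161]
cork_bung 0.58 [294. 126.] 296 [ 0.624 -0.451  0.132] [ 0.596 -0.475  0.092] [ 0.654 -0.396  0.2  ]
outer_lid 0.8 [284. 209.] 408 [0.484 0.013 0.02 ] [ 0.446 -0.048  0.009] [0.539 0.046 0.043]
outer_lid 0.58 [243. 202.] 384 [0.634 0.033 0.012] [ 0.588 -0.015  0.003] [0.683 0.071 0.034]
crate 0.84 [303. 157.] 2251 [ 0.529 -0.239  0.077] [ 0.418 -0.468  0.001] [ 0.619 -0.216  0.12 ]
```

View pics/scene0.png

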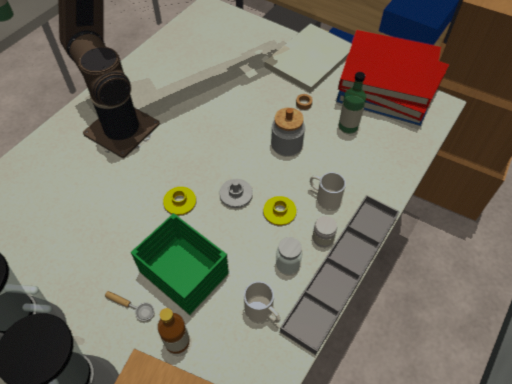

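View pics/side0.png

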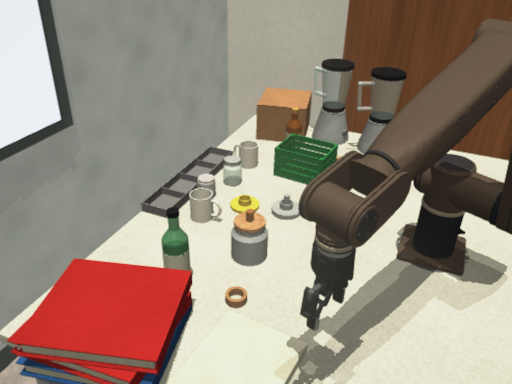

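Scene view: canister with bung at (289,130); grey nested pair at (237,192). Lid-like things: yellow at (180,201) and (280,210), which are decoys, and the grey one with a tall knob at (237,192), which fits. Next I refine positions and enlarge a crop to confirm.

```bash
python3 - <<'E'
from h import *
W=np.concatenate([np.load(c+'W.npy').reshape(-1,3) for c in('scene','side')])
n=384*512
def sel(W,c,rad,z0,z1):
    return W[(np.hypot(W[:,0]-c[0],W[:,1]-c[1])<rad)&(W[:,2]>z0)&(W[:,2]<z1)]
for nm,c,bands in(('bung',(.515,.265),((.118,.134,.065),(.14,.17,.03))),('lid',(.493,-.007),((.008,.03,.065),(.03,.047,.035),(.05,.08,.03)))):
    for z0,z1,rad in bands:
        for X,l in((W[:n],'scene'),(W[n:],'side')):
            p=sel(X,c,rad,z0,z1)
            e=cv2.minEnclosingCircle(p[:,:2].astype(np.float32)) if len(p)>3 else None
            print(nm,z0,l,len(p),p.mean(0).round(4) if len(p) else '',np.round(e[0],4) if e else '',e and round(e[1],4), np.median(p[:,2]) if len(p) else '')
p=sel(W,(.52,-.31),.2,.112,.125);print('crate',cv2.minAreaRect(p[:,:2].astype(np.float32)))
a=cv2.imread('pics/scene0.png')[90:230,160:350];cv2.imwrite('pics/crop1.png',cv2.resize(a,None,fx=4,fy=4,interpolation=2))
E
```

```text
bung 0.118 scene 446 [0.5164 0.2547 0.1237] [0.5146 0.2606] 0.0492 0.12347989879348376
bung 0.118 side 455 [0.507  0.2747 0.1261] [0.509  0.2659] 0.0493 0.12630201228211702
bung 0.14 scene 61 [0.5147 0.2585 0.1527] [0.513 0.261] 0.0123 0.1552642136934559
bung 0.14 side 77 [0.5092 0.2691 0.1537] [0.5102 0.2676] 0.0128 0.15524325672660744
lid 0.008 scene 615 [ 0.4966 -0.0147  0.0171] [ 0.4924 -0.0093] 0.0541 0.01694284469434515
lid 0.008 side 334 [0.4874 0.0121 0.019 ] [ 0.4883 -0.0028] 0.0554 0.019297435650818096
lid 0.03 scene 86 [ 0.4953 -0.0141  0.0364] [ 0.4933 -0.0096] 0.0246 0.03630600281596341
lid 0.03 side 88 [0.4882 0.0011 0.0379] [ 0.4885 -0.0066] 0.0266 0.03832109723869803
lid 0.05 scene 45 [ 0.4937 -0.0115  0.0631] [ 0.4908 -0.0101] 0.0126 0.06432369463344889
lid 0.05 side 40 [ 0.4892 -0.0015  0.0622] [ 0.4875 -0.0066] 0.0147 0.06333329941842858
crate ((0.5400099754333496, -0.3503485321998596), (0.2644244432449341, 0.25064581632614136), 84.3132553100586)
```

View pics/crop1.png

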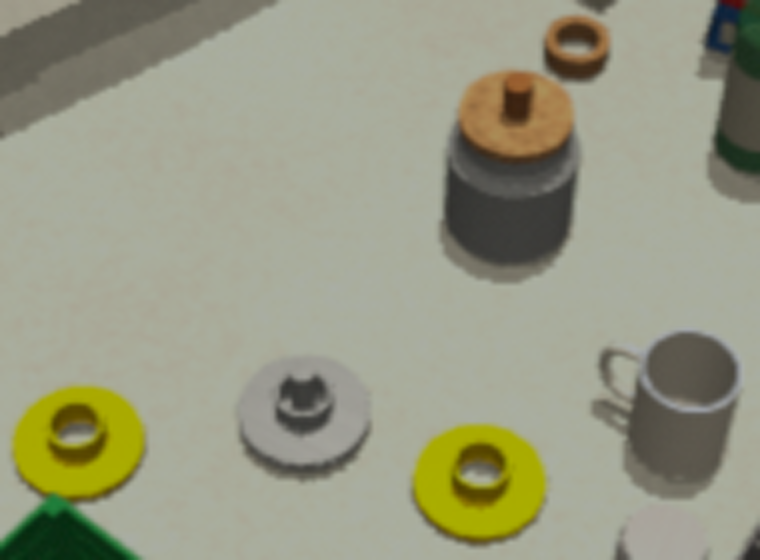

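The crop shows the grey pair with its knob poking out of the collar at crop (303,400), and yellow decoys, with no knob, on both sides. Next I move above the bung.

Request:
send_rows(rows=[{"travel": [0.437,-0.513,0.07],"delta_rot": [0,0,0],"jaw": -1},{"travel": [0.437,-0.513,0.07],"delta_rot": [0,0,0],"jaw": -1},{"travel": [0.437,-0.513,0.07],"delta_rot": [0,0,0],"jaw": -1},{"travel": [0.437,-0.513,0.07],"delta_rot": [0,0,0],"jaw": -1},{"travel": [0.437,-0.513,0.07],"delta_rot": [0,0,0],"jaw": -1}])

```text
time_s: 1.1
eef_pos: [0.3466, 0.4585, 0.2746]
ee_rot: [0.433, 3.111, 0.001]
force: [1.0, 0.9, 0.1]
gripper_width: 0.0854
```

Request:
send_rows(rows=[{"travel": [0.22,-0.26,0.033],"delta_rot": [0,0,0],"jaw": -1},{"travel": [0.22,-0.26,0.033],"delta_rot": [0,0,0],"jaw": -1},{"travel": [0.22,-0.26,0.033],"delta_rot": [0,0,0],"jaw": -1},{"travel": [0.22,-0.26,0.033],"delta_rot": [0,0,0],"jaw": -1},{"travel": [0.22,-0.26,0.033],"delta_rot": [0,0,0],"jaw": -1}])

```text
time_s: 1.6
eef_pos: [0.5074, 0.2683, 0.2989]
ee_rot: [0.433, 3.111, 0.001]
force: [-0.2, 1.5, 0.5]
gripper_width: 0.0856
```

```bash
cat >> h.py <<'E'
def wcloud(d,s):
    i=r.camera_info('wrist');K=np.array(i['K']);H=np.array(i['hand_eye'])
    v,u=np.mgrid[:384,:512];x=(u-K[0,2])/K[0,0];y=(v-K[1,2])/K[1,1];th=np.hypot(x,y)+1e-9
    t=np.tan(th)/th
    P=np.stack([x*t*d,y*t*d,d],-1)@H[:3,:3].T+H[:3,3]
    W=P@R.from_rotvec(s['ee_rot']).as_matrix().T+s['eef_pos'];W[(d<=0)|(th>1.3)]=np.nan
    return W
def look():
    s=r.read_state();p,d=r.capture('wrist');return s,p,d,wcloud(d,s)
def band(W,c,rad,z0,z1,l=''):
    X=W.reshape(-1,3);p=X[(np.hypot(X[:,0]-c[0],X[:,1]-c[1])<rad)&(X[:,2]>z0)&(X[:,2]<z1)]
    if len(p)<4: print(l,len(p));return
    # least-squares circle on hull
    h=cv2.convexHull(p[:,:2].astype(np.float32))[:,0]
    e=cv2.minEnclosingCircle(h);print(l,len(p),'mean',p.mean(0).round(4),'circ',np.round(e[0],4),round(e[1],4),'z med',np.median(p[:,2]).round(4),'max',p[:,2].max().round(4))
E
python3 - <<'E'
from h import *
s,p,d,W=look();print(s['eef_pos'],R.from_rotvec(s['ee_rot']).as_matrix().round(3).tolist())
print(r.camera_info('wrist')['hand_eye'])
save(p,'w1')
band(W,(.512,.264),.065,.115,.135,'disc');band(W,(.512,.264),.03,.14,.17,'knob')
E
```

```text
[0.50744564 0.26830699 0.29888636] [[-0.962, 0.273, 0.001], [0.273, 0.962, 0.0], [-0.001, 0.001, -1.0]]
[[-6.49479008e-04 -9.59506811e-01 -2.81684680e-01  7.19771737e-02]
 [ 9.99999720e-01 -5.18530050e-04 -5.39417735e-04 -4.74345204e-04]
 [ 3.71513020e-04 -2.81684951e-01  9.59506879e-01 -1.24486924e-01]
 [ 0.00000000e+00  0.00000000e+00  0.00000000e+00  1.00000000e+00]]
disc 5532 mean [0.5077 0.2639 0.1258] circ [0.5098 0.2627] 0.0474 z med 0.1258 max 0.1346
knob 570 mean [0.508  0.2636 0.1578] circ [0.5099 0.263 ] 0.0121 z med 0.1594 max 0.1617
```

View pics/w1.png

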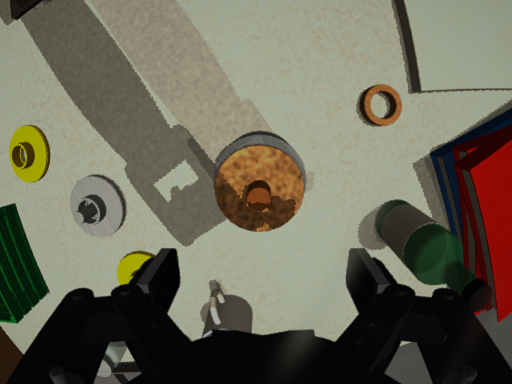

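View: bung knob at (258,192) below the gripper, green bottle at (430,245) clear of the fingers, and the grey pair at (97,207). Descend.

Request:
send_rows(rows=[{"travel": [0.0035,-0.007,-0.06],"delta_rot": [0,0,0],"jaw": -1},{"travel": [0.0035,-0.007,-0.12],"delta_rot": [0,0,0],"jaw": -1},{"travel": [0.0035,-0.007,-0.12],"delta_rot": [0,0,0],"jaw": -1}])

```text
time_s: 1.95
eef_pos: [0.5049, 0.2631, 0.2009]
ee_rot: [-0.433, -3.098, 0.01]
force: [-0.6, -0.1, -1.0]
gripper_width: 0.0856
```

Request:
send_rows(rows=[{"travel": [0,0,0],"delta_rot": [0,0,0],"jaw": -1},{"travel": [0,0,0],"delta_rot": [0,0,0],"jaw": -1}])

```text
time_s: 2.15
eef_pos: [0.5104, 0.2657, 0.2115]
ee_rot: [0.432, 3.107, 0.003]
force: [-0.9, -0.4, 1.1]
gripper_width: 0.0855
```

```bash
python3 - <<'E'
from h import *
s,p,d,W=look();print(s['eef_pos'],R.from_rotvec(s['ee_rot']).as_matrix()[:,2].round(4),s['joint_velocities'].round(3) if hasattr(s['joint_velocities'],'round') else s['joint_velocities'])
band(W,(.51,.263),.065,.115,.135,'disc');band(W,(.51,.263),.03,.14,.17,'knob')
E
```

```text
[0.51042236 0.26567686 0.21145456] [ 0.0047  0.0015 -1.    ] [ 0.003 -0.012 -0.014  0.001 -0.005 -0.001]
disc 10005 mean [0.5056 0.2643 0.1259] circ [0.5099 0.2629] 0.0473 z med 0.1259 max 0.1347
knob 1223 mean [0.5074 0.2637 0.1574] circ [0.5097 0.2629] 0.012 z med 0.1594 max 0.1615
```

Request:
send_rows(rows=[{"travel": [-0.0005,-0.0037,-0.03],"delta_rot": [0,0,0],"jaw": -1},{"travel": [-0.0005,-0.0037,-0.06],"delta_rot": [0,0,0],"jaw": -1},{"travel": [-0.0005,-0.0037,-0.081],"delta_rot": [0,0,0],"jaw": -1},{"travel": [-0.0005,-0.0037,-0.081],"delta_rot": [0,0,0],"jaw": -1},{"travel": [-0.0005,-0.0037,-0.081],"delta_rot": [0,0,0],"jaw": -1}])

```text
time_s: 2.7
eef_pos: [0.5093, 0.2624, 0.1487]
ee_rot: [0.433, 3.11, 0.001]
force: [0.3, 0.6, 0.1]
gripper_width: 0.0855
```

Request:
send_rows(rows=[{"travel": [0,0,0],"delta_rot": [0,0,0],"jaw": 1},{"travel": [0,0,0],"delta_rot": [0,0,0],"jaw": 1},{"travel": [0,0,0],"delta_rot": [0,0,0],"jaw": 1},{"travel": [0,0,0],"delta_rot": [0,0,0],"jaw": 1},{"travel": [0,0,0],"delta_rot": [0,0,0],"jaw": 1}])

```text
time_s: 3.2
eef_pos: [0.5091, 0.2621, 0.1482]
ee_rot: [0.433, 3.11, 0.001]
force: [1.2, -0.3, 4.6]
gripper_width: 0.022
```

Request:
send_rows(rows=[{"travel": [0,0,0],"delta_rot": [0,0,0],"jaw": 1},{"travel": [0,0,0.02],"delta_rot": [0,0,0],"jaw": 1},{"travel": [0,0,0.04],"delta_rot": [0,0,0],"jaw": 1},{"travel": [0,0,0.07],"delta_rot": [0,0,0],"jaw": 1},{"travel": [0,0,0.12],"delta_rot": [0,0,0],"jaw": 1}])

```text
time_s: 3.7
eef_pos: [0.5071, 0.2614, 0.2368]
ee_rot: [-0.433, -3.107, 0.004]
force: [0.3, -0.0, 0.2]
gripper_width: 0.0223
```

Request:
send_rows(rows=[{"travel": [0.012,-0.763,0.02],"delta_rot": [0,0,0],"jaw": 1},{"travel": [0.012,-0.763,0.02],"delta_rot": [0,0,0],"jaw": 1},{"travel": [0.012,-0.763,0.02],"delta_rot": [0,0,0],"jaw": 1},{"travel": [0.012,-0.763,0.02],"delta_rot": [0,0,0],"jaw": 1},{"travel": [0.012,-0.763,0.02],"delta_rot": [0,0,0],"jaw": 1}])

```text
time_s: 4.2
eef_pos: [0.5123, 0.0103, 0.2457]
ee_rot: [0.432, 3.11, -0.0]
force: [0.6, -0.0, -0.1]
gripper_width: 0.0222
```

Request:
send_rows(rows=[{"travel": [0.012,-0.42,0.01],"delta_rot": [0,0,0],"jaw": 1},{"travel": [0.012,-0.42,0.01],"delta_rot": [0,0,0],"jaw": 1},{"travel": [0.012,-0.42,0.01],"delta_rot": [0,0,0],"jaw": 1},{"travel": [0.012,-0.42,0.01],"delta_rot": [0,0,0],"jaw": 1},{"travel": [0.012,-0.42,0.01],"delta_rot": [0,0,0],"jaw": 1}])

```text
time_s: 4.7
eef_pos: [0.5194, -0.2398, 0.2517]
ee_rot: [0.434, 3.11, -0.001]
force: [1.8, 0.1, -0.8]
gripper_width: 0.0222
```

```bash
python3 - <<'E'
from h import *
s,p,d,W=look();print(s['eef_pos'],s['gripper_width'],s['force']);save(p,'w2')
X=W.reshape(-1,3);q=X[(X[:,2]>.108)&(X[:,2]<.128)&(np.hypot(X[:,0]-.52,X[:,1]+.31)<.16)]
m=np.load('sceneW.npy').reshape(-1,3);q2=m[(m[:,2]>.108)&(m[:,2]<.128)&(np.abs(m[:,0]-.52)<.125)&(np.abs(m[:,1]+.31)<.105)]
for a in(q,q2):print(len(a),np.percentile(a,[1,99],axis=0).round(3).tolist(),cv2.minAreaRect(a[:,:2].astype(np.float32)))
E
```

```text
[ 0.51939253 -0.23981746  0.25165414] 0.02224140080939099 [ 1.84843894  0.09982596 -0.82662622]
3134 [[0.414, -0.391, 0.108], [0.575, -0.219, 0.12]] ((0.5040073394775391, -0.30592137575149536), (0.1610550582408905, 0.16985206305980682), 84.04816436767578)
802 [[0.417, -0.396, 0.108], [0.627, -0.221, 0.122]] ((0.5211505889892578, -0.3075157105922699), (0.16258877515792847, 0.20383329689502716), 83.9946060180664)
```

View pics/w2.png

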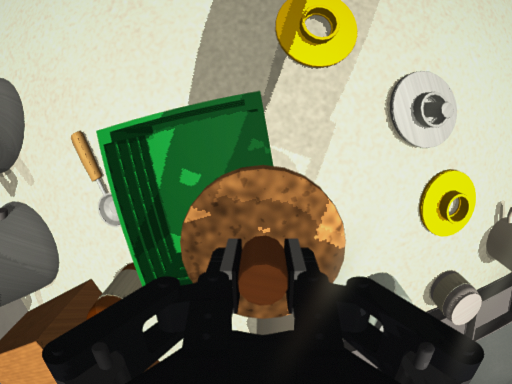

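View: bung held level at (262,240), grey pair at (425,108), crate below left at (185,180). Over to the crate centre (0.520,-0.3075), then lower and release.

Request:
send_rows(rows=[{"travel": [0.001,-0.09,0],"delta_rot": [0,0,0],"jaw": 1},{"travel": [0.001,-0.09,0],"delta_rot": [0,0,0],"jaw": 1},{"travel": [0.001,-0.09,-0.06],"delta_rot": [0,0,0],"jaw": 1},{"travel": [0.001,-0.09,-0.12],"delta_rot": [0,0,0],"jaw": 1},{"travel": [0.001,-0.09,-0.18],"delta_rot": [0,0,0],"jaw": 1}])

```text
time_s: 5.25
eef_pos: [0.5208, -0.3052, 0.1151]
ee_rot: [0.434, 3.11, -0.001]
force: [0.7, -1.2, -1.2]
gripper_width: 0.0224
```

Request:
send_rows(rows=[{"travel": [0,0,-0.03],"delta_rot": [0,0,0],"jaw": 1},{"travel": [0,0,-0.03],"delta_rot": [0,0,0],"jaw": 1},{"travel": [0,0,-0.03],"delta_rot": [0,0,0],"jaw": -1},{"travel": [0,0,-0.03],"delta_rot": [0,0,0],"jaw": -1},{"travel": [0,0,-0.03],"delta_rot": [0,0,0],"jaw": -1}])

```text
time_s: 5.75
eef_pos: [0.522, -0.3062, 0.0956]
ee_rot: [0.432, 3.107, -0.004]
force: [0.0, -0.2, 1.3]
gripper_width: 0.0649
```

Request:
send_rows(rows=[{"travel": [0,0,0],"delta_rot": [0,0,0],"jaw": -1},{"travel": [0,0,0],"delta_rot": [0,0,0],"jaw": -1},{"travel": [0,0,0.06],"delta_rot": [0,0,0],"jaw": -1},{"travel": [0,0,0.12],"delta_rot": [0,0,0],"jaw": -1},{"travel": [0,0,0.16],"delta_rot": [0,0,0],"jaw": -1}])

```text
time_s: 6.25
eef_pos: [0.5213, -0.3059, 0.2164]
ee_rot: [0.433, 3.108, -0.004]
force: [-1.0, -0.9, -0.2]
gripper_width: 0.0853
```

Request:
send_rows(rows=[{"travel": [-0.041,0.397,0],"delta_rot": [0,0,0],"jaw": -1},{"travel": [-0.041,0.397,0],"delta_rot": [0,0,0],"jaw": -1},{"travel": [-0.041,0.397,0],"delta_rot": [0,0,0],"jaw": -1},{"travel": [-0.041,0.397,0],"delta_rot": [0,0,0],"jaw": -1},{"travel": [-0.041,0.397,0],"delta_rot": [0,0,0],"jaw": -1}])

```text
time_s: 6.75
eef_pos: [0.4942, -0.0548, 0.213]
ee_rot: [0.434, 3.11, -0.0]
force: [0.7, -0.4, 0.1]
gripper_width: 0.0853
```

Request:
send_rows(rows=[{"travel": [-0.006,0.064,-0.06],"delta_rot": [0,0,0],"jaw": -1},{"travel": [-0.006,0.064,-0.06],"delta_rot": [0,0,0],"jaw": -1},{"travel": [-0.006,0.064,-0.06],"delta_rot": [0,0,0],"jaw": -1},{"travel": [-0.006,0.064,-0.06],"delta_rot": [0,0,0],"jaw": -1}])

```text
time_s: 7.15
eef_pos: [0.491, -0.0094, 0.1682]
ee_rot: [0.433, 3.11, -0.001]
force: [0.1, -0.4, 0.8]
gripper_width: 0.0855
```

```bash
python3 - <<'E'
from h import *
s,p,d,W=look();print(s['eef_pos'],R.from_rotvec(s['ee_rot']).as_matrix()[:,2].round(4))
save(p,'w3')
c=(.49,-.008)
for z0,z1,rad,l in((.01,.03,.065,'disc'),(.035,.047,.035,'collar'),(.055,.08,.025,'knob'),(.066,.08,.025,'knobtop')):band(W,c,rad,z0,z1,l)
q,dd=r.capture('scene');save(q,'s1')
for t in('cork_bung','crate'):
    for o in r.search_frame('scene',t)[:3]:print(t,o)
E
```

```text
[ 0.49097773 -0.00938976  0.16822621] [ 1.e-03 -8.e-04 -1.e+00]
disc 7285 mean [ 0.486  -0.0069  0.0188] circ [ 0.4897 -0.0078] 0.0523 z med 0.0189 max 0.03
collar 785 mean [ 0.488  -0.0075  0.0404] circ [ 0.4896 -0.0083] 0.0234 z med 0.0406 max 0.047
knob 537 mean [ 0.4879 -0.0075  0.0675] circ [ 0.4894 -0.0078] 0.01 z med 0.0686 max 0.0708
knobtop 458 mean [ 0.489  -0.0078  0.0687] circ [ 0.4895 -0.0079] 0.0099 z med 0.0687 max 0.0708
cork_bung {'pixel': [183.6, 268.8], 'confidence': 0.92}
cork_bung {'pixel': [289.7, 132.6], 'confidence': 0.67}
crate {'pixel': [180.3, 254.9], 'confidence': 0.81}
```

View pics/w3.png

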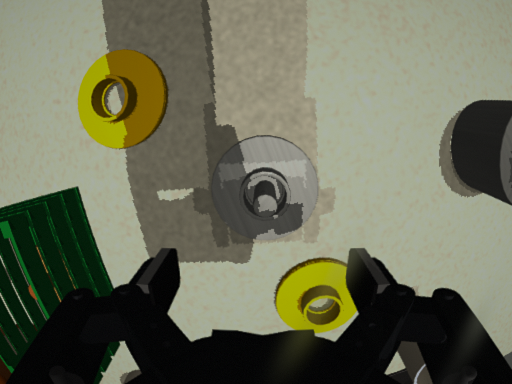

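View pics/s1.png

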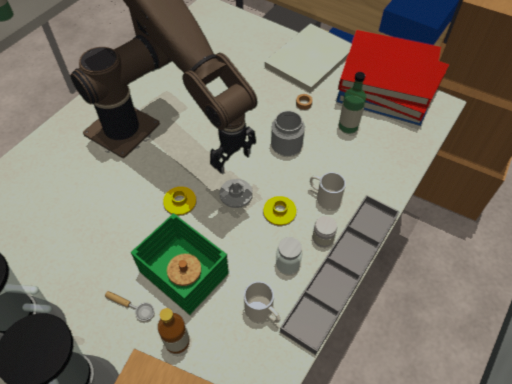

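View: knob at (264,195), under the gripper; second picture: bung in the crate (184,268), canister open at (288,128). Descend for the knob.

Request:
send_rows(rows=[{"travel": [-0.002,0.002,-0.05],"delta_rot": [0,0,0],"jaw": -1},{"travel": [-0.002,0.002,-0.1],"delta_rot": [0,0,0],"jaw": -1},{"travel": [-0.002,0.002,-0.13],"delta_rot": [0,0,0],"jaw": -1},{"travel": [-0.002,0.002,-0.138],"delta_rot": [0,0,0],"jaw": -1},{"travel": [-0.002,0.002,-0.138],"delta_rot": [0,0,0],"jaw": -1}])

```text
time_s: 7.85
eef_pos: [0.4888, -0.0076, 0.0638]
ee_rot: [-0.435, -3.11, -0.0]
force: [0.3, -0.0, 0.5]
gripper_width: 0.0855
```

Request:
send_rows(rows=[{"travel": [0,0,0],"delta_rot": [0,0,0],"jaw": -1},{"travel": [0,0,0],"delta_rot": [0,0,0],"jaw": -1}])

```text
time_s: 8.05
eef_pos: [0.4903, -0.0075, 0.0659]
ee_rot: [0.433, 3.108, -0.001]
force: [-0.3, 0.0, 0.8]
gripper_width: 0.0857
```

Request:
send_rows(rows=[{"travel": [0,0,-0.002],"delta_rot": [0,0,0],"jaw": -1},{"travel": [0,0,-0.002],"delta_rot": [0,0,0],"jaw": -1},{"travel": [0,0,-0.002],"delta_rot": [0,0,0],"jaw": -1}])

```text
time_s: 8.35
eef_pos: [0.489, -0.007, 0.0629]
ee_rot: [0.433, 3.111, -0.0]
force: [-0.7, 0.7, 0.5]
gripper_width: 0.0849
```

Request:
send_rows(rows=[{"travel": [0,0,0],"delta_rot": [0,0,0],"jaw": 1},{"travel": [0,0,0],"delta_rot": [0,0,0],"jaw": 1},{"travel": [0,0,0],"delta_rot": [0,0,0],"jaw": 1},{"travel": [0,0,0],"delta_rot": [0,0,0],"jaw": 1},{"travel": [0,0,0],"delta_rot": [0,0,0],"jaw": 1}])

```text
time_s: 8.85
eef_pos: [0.489, -0.007, 0.0627]
ee_rot: [0.433, 3.111, 0.0]
force: [0.5, 0.5, -2.1]
gripper_width: 0.0178
```

Request:
send_rows(rows=[{"travel": [0,0,0],"delta_rot": [0,0,0],"jaw": 1},{"travel": [0,0,0],"delta_rot": [0,0,0],"jaw": 1}])

```text
time_s: 9.05
eef_pos: [0.489, -0.007, 0.0627]
ee_rot: [0.433, 3.111, 0.0]
force: [-0.3, 0.0, 1.0]
gripper_width: 0.018
```

Request:
send_rows(rows=[{"travel": [0,0,0.02],"delta_rot": [0,0,0],"jaw": 1},{"travel": [0,0,0.06],"delta_rot": [0,0,0],"jaw": 1},{"travel": [0,0,0.11],"delta_rot": [0,0,0],"jaw": 1},{"travel": [0,0,0.16],"delta_rot": [0,0,0],"jaw": 1},{"travel": [0,0,0.2],"delta_rot": [0,0,0],"jaw": 1}])

```text
time_s: 9.55
eef_pos: [0.4885, -0.0069, 0.2137]
ee_rot: [0.433, 3.112, -0.0]
force: [0.8, -0.3, -3.7]
gripper_width: 0.0179
```

Request:
send_rows(rows=[{"travel": [0.002,0.02,0.02],"delta_rot": [0,0,0],"jaw": 1},{"travel": [0.004,0.05,0.03],"delta_rot": [0,0,0],"jaw": 1},{"travel": [0.008,0.09,0.03],"delta_rot": [0,0,0],"jaw": 1},{"travel": [0.012,0.13,0.03],"delta_rot": [0,0,0],"jaw": 1},{"travel": [0.015,0.16,0.03],"delta_rot": [0,0,0],"jaw": 1}])

```text
time_s: 10.05
eef_pos: [0.4991, 0.1145, 0.2337]
ee_rot: [-0.432, -3.109, 0.0]
force: [1.0, 0.4, -2.4]
gripper_width: 0.0181
```

```bash
python3 - <<'E'
from h import *
s,p,d,W=look();print(s['eef_pos'],s['gripper_width'],s['force'],R.from_rotvec(s['ee_rot']).as_matrix()[:,2].round(4))
save(p,'w4')
band(W,(.51,.263),.06,.105,.122,'rim')
E
```

```text
[0.49912819 0.11445731 0.23370711] 0.018122120471816775 [ 0.95095057  0.36467811 -2.41007076] [-2.4e-03  3.0e-04 -1.0e+00]
rim 1494 mean [0.5101 0.2631 0.1115] circ [0.5097 0.2628] 0.045 z med 0.1128 max 0.1161
```

View pics/w4.png

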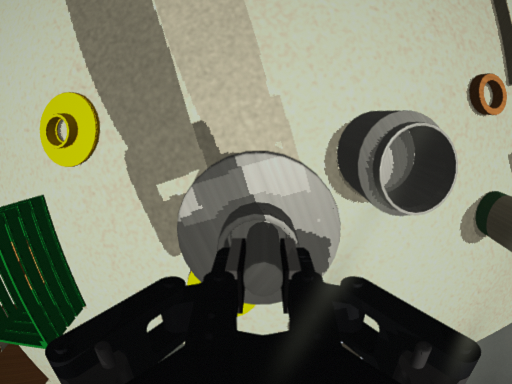

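View: both lids together, level, at (262,225); canister open at (415,168), measured at (0.5097,0.2628). Move above it.

Request:
send_rows(rows=[{"travel": [0.003,0.05,0],"delta_rot": [0,0,0],"jaw": 1},{"travel": [0.007,0.1,0],"delta_rot": [0,0,0],"jaw": 1},{"travel": [0.011,0.15,0],"delta_rot": [0,0,0],"jaw": 1},{"travel": [0.0136,0.18,0],"delta_rot": [0,0,0],"jaw": 1},{"travel": [0.0136,0.198,-0.01],"delta_rot": [0,0,0],"jaw": 1}])

```text
time_s: 10.6
eef_pos: [0.5102, 0.2631, 0.2271]
ee_rot: [0.431, 3.112, 0.0]
force: [1.1, 0.4, -3.0]
gripper_width: 0.0179
```

Request:
send_rows(rows=[{"travel": [0,0,-0.01],"delta_rot": [0,0,0],"jaw": 1},{"travel": [0,0,-0.02],"delta_rot": [0,0,0],"jaw": 1},{"travel": [0,0,-0.03],"delta_rot": [0,0,0],"jaw": 1},{"travel": [0,0,-0.03],"delta_rot": [0,0,0],"jaw": 1},{"travel": [0,0,-0.03],"delta_rot": [0,0,0],"jaw": 1}])

```text
time_s: 11.1
eef_pos: [0.5103, 0.2607, 0.2047]
ee_rot: [-0.435, -3.111, 0.001]
force: [0.1, -0.2, -2.6]
gripper_width: 0.018
```

```bash
python3 - <<'E'
from h import *
s,p,d,W=look();e=[np.array(s['eef_pos'])]
for i in range(2): r.capture('side');e.append(r.read_state()['eef_pos'])
print(np.round(e,4),R.from_rotvec(s['ee_rot']).as_matrix()[:,2].round(4),s['force'])
z=s['eef_pos'][2]-.063
band(W,(.51,.263),.065,z+.012,z+.025,'disc');band(W,(.51,.263),.03,z+.038,z+.045,'collar')
E
```

```text
[[0.5103 0.2607 0.2047]
 [0.5107 0.2611 0.2056]
 [0.5107 0.2612 0.2057]] [-6.e-04 -3.e-04 -1.e+00] [ 0.07876914 -0.15373504 -2.62931641]
disc 12536 mean [0.4946 0.264  0.1607] circ [0.5102 0.2595] 0.0522 z med 0.1608 max 0.1667
collar 1026 mean [0.4968 0.2635 0.1826] circ [0.507  0.2606] 0.0227 z med 0.1826 max 0.1867
```

Request:
send_rows(rows=[{"travel": [-0.0017,0.0028,-0.01],"delta_rot": [0,0,0],"jaw": 1},{"travel": [-0.0017,0.0028,-0.02],"delta_rot": [0,0,0],"jaw": 1},{"travel": [-0.0017,0.0028,-0.03],"delta_rot": [0,0,0],"jaw": 1},{"travel": [-0.0017,0.0028,-0.03],"delta_rot": [0,0,0],"jaw": 1},{"travel": [-0.0017,0.0028,-0.03],"delta_rot": [0,0,0],"jaw": 1}])

```text
time_s: 11.75
eef_pos: [0.5087, 0.2636, 0.1818]
ee_rot: [-0.433, -3.111, 0.001]
force: [-0.2, 0.6, -2.2]
gripper_width: 0.018
```

Request:
send_rows(rows=[{"travel": [0,0,-0.007],"delta_rot": [0,0,0],"jaw": 1},{"travel": [0,0,-0.014],"delta_rot": [0,0,0],"jaw": 1},{"travel": [0,0,-0.014],"delta_rot": [0,0,0],"jaw": 1}])

```text
time_s: 12.05
eef_pos: [0.5084, 0.2634, 0.1709]
ee_rot: [-0.433, -3.11, 0.001]
force: [-0.0, 0.3, -3.5]
gripper_width: 0.0185
```

Request:
send_rows(rows=[{"travel": [0.001,0,-0.003],"delta_rot": [0,0,0],"jaw": 1},{"travel": [0.001,0,-0.005],"delta_rot": [0,0,0],"jaw": 1},{"travel": [0.001,0,-0.007],"delta_rot": [0,0,0],"jaw": 1},{"travel": [0.001,0,-0.007],"delta_rot": [0,0,0],"jaw": 1}])

```text
time_s: 12.45
eef_pos: [0.5096, 0.2636, 0.1665]
ee_rot: [-0.433, -3.111, 0.0]
force: [0.3, 0.6, -2.5]
gripper_width: 0.0183
```

Request:
send_rows(rows=[{"travel": [0,0,-0.001],"delta_rot": [0,0,0],"jaw": 1},{"travel": [0,0,-0.002],"delta_rot": [0,0,0],"jaw": 1},{"travel": [0,0,-0.002],"delta_rot": [0,0,0],"jaw": 1}])

```text
time_s: 12.75
eef_pos: [0.5099, 0.2637, 0.1657]
ee_rot: [0.433, 3.111, 0.0]
force: [-1.2, -0.4, -0.6]
gripper_width: 0.0178
```

Request:
send_rows(rows=[{"travel": [0,0,-0.001],"delta_rot": [0,0,0],"jaw": 1},{"travel": [0,0,-0.001],"delta_rot": [0,0,0],"jaw": 1}])

```text
time_s: 12.95
eef_pos: [0.5099, 0.2637, 0.1657]
ee_rot: [0.433, 3.111, 0.0]
force: [-3.4, -2.3, 4.8]
gripper_width: 0.018
```

Contact at the seated height (force went from −2.5 to +4.8 N). Release, rise and look.

Request:
send_rows(rows=[{"travel": [0,0,0],"delta_rot": [0,0,0],"jaw": -1},{"travel": [0,0,0],"delta_rot": [0,0,0],"jaw": -1},{"travel": [0,0,0],"delta_rot": [0,0,0],"jaw": -1},{"travel": [0,0,0],"delta_rot": [0,0,0],"jaw": -1},{"travel": [0,0,0],"delta_rot": [0,0,0],"jaw": -1}])

```text
time_s: 13.45
eef_pos: [0.5097, 0.2636, 0.1644]
ee_rot: [0.433, 3.112, 0.0]
force: [0.3, 0.9, 0.1]
gripper_width: 0.0851
```

Request:
send_rows(rows=[{"travel": [0,0,0.05],"delta_rot": [0,0,0],"jaw": -1},{"travel": [0,0,0.1],"delta_rot": [0,0,0],"jaw": -1},{"travel": [0,0,0.1],"delta_rot": [0,0,0],"jaw": -1},{"travel": [0,0,0.1],"delta_rot": [0,0,0],"jaw": -1}])

```text
time_s: 13.85
eef_pos: [0.5104, 0.2638, 0.2409]
ee_rot: [0.433, 3.109, 0.002]
force: [-0.3, 0.5, -0.2]
gripper_width: 0.0853
```

```bash
python3 - <<'E'
from h import *
s,p,d,W=look();print(s['eef_pos'],s['gripper_width'],s['force'])
c=(.51,.263)
for z0,z1,rad,l in((.115,.13,.065,'disc'),(.138,.15,.03,'collar'),(.155,.18,.025,'knob'),(.168,.18,.025,'knobtop')):band(W,c,rad,z0,z1,l)
X=W.reshape(-1,3);rr=np.hypot(X[:,0]-.51,X[:,1]-.263);q=X[(rr>.027)&(rr<.048)&(X[:,2]>.11)&(X[:,2]<.135)]
A=np.c_[q[:,:2]-c,np.ones(len(q))];print('plane',np.linalg.lstsq(A,q[:,2],rcond=None)[0].round(4))
a=p;save(cv2.resize(a[80:320,120:440],None,fx=2,fy=2,interpolation=cv2.INTER_CUBIC),'w5')
E
```

```text
[0.51035651 0.26381139 0.2409269 ] 0.08525090937563405 [-0.33246947  0.46399208 -0.1675269 ]
disc 8726 mean [0.5054 0.2638 0.1217] circ [0.5103 0.2627] 0.0523 z med 0.1218 max 0.1299
collar 947 mean [0.5064 0.2635 0.1433] circ [0.5098 0.2627] 0.0231 z med 0.1436 max 0.15
knob 736 mean [0.5088 0.2634 0.1698] circ [0.5107 0.2628] 0.01 z med 0.1715 max 0.1744
knobtop 601 mean [0.51   0.263  0.1716] circ [0.5107 0.2628] 0.01 z med 0.1717 max 0.1744
plane [ 0.0017 -0.0009  0.1219]
```

View pics/w5.png

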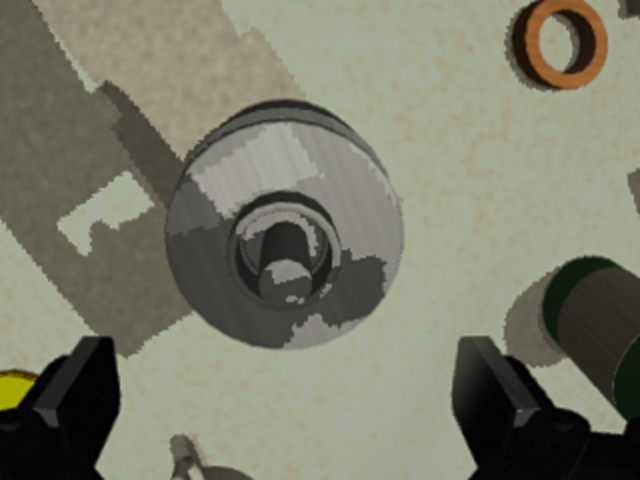

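Inner lid reads seated (knob top 0.172, disc 0.122, both about 1 mm low as with earlier readings), level, collar at (285,250) of the crop. Descend on the collar.

Request:
send_rows(rows=[{"travel": [-0.0013,0,-0.04],"delta_rot": [0,0,0],"jaw": -1},{"travel": [-0.0013,0,-0.08],"delta_rot": [0,0,0],"jaw": -1},{"travel": [-0.0013,0,-0.11],"delta_rot": [0,0,0],"jaw": -1},{"travel": [-0.0013,0,-0.124],"delta_rot": [0,0,0],"jaw": -1},{"travel": [-0.0013,0,-0.124],"delta_rot": [0,0,0],"jaw": -1}])

```text
time_s: 14.4
eef_pos: [0.5068, 0.263, 0.1433]
ee_rot: [-0.433, -3.106, 0.004]
force: [0.6, 0.1, 0.1]
gripper_width: 0.0854
```

Request:
send_rows(rows=[{"travel": [0,0,0],"delta_rot": [0,0,0],"jaw": -1},{"travel": [0,0,0],"delta_rot": [0,0,0],"jaw": -1}])

```text
time_s: 14.6
eef_pos: [0.5097, 0.2639, 0.148]
ee_rot: [0.433, 3.109, 0.002]
force: [-0.0, 0.5, -0.8]
gripper_width: 0.0857
```

Request:
send_rows(rows=[{"travel": [0,-0.0005,-0.005],"delta_rot": [0,0,0],"jaw": -1},{"travel": [0,-0.0005,-0.0095],"delta_rot": [0,0,0],"jaw": -1},{"travel": [0,-0.0005,-0.0095],"delta_rot": [0,0,0],"jaw": -1},{"travel": [0,-0.0005,-0.0095],"delta_rot": [0,0,0],"jaw": -1}])

```text
time_s: 15.0
eef_pos: [0.5087, 0.2632, 0.1394]
ee_rot: [-0.433, -3.111, 0.0]
force: [-0.3, -0.8, -0.2]
gripper_width: 0.0856
```

Request:
send_rows(rows=[{"travel": [0,0,0],"delta_rot": [0,0,0],"jaw": 1},{"travel": [0,0,0],"delta_rot": [0,0,0],"jaw": 1},{"travel": [0,0,0],"delta_rot": [0,0,0],"jaw": 1},{"travel": [0,0,0],"delta_rot": [0,0,0],"jaw": 1},{"travel": [0,0,0],"delta_rot": [0,0,0],"jaw": 1}])

```text
time_s: 15.5
eef_pos: [0.5092, 0.2634, 0.14]
ee_rot: [0.433, 3.11, 0.001]
force: [0.0, 0.4, 3.3]
gripper_width: 0.0443
```

Request:
send_rows(rows=[{"travel": [0,0,0],"delta_rot": [0,0,0],"jaw": 1},{"travel": [0,0,0.005],"delta_rot": [0,0,0],"jaw": 1},{"travel": [0,0,0.015],"delta_rot": [0,0,0],"jaw": 1},{"travel": [0,0,0.03],"delta_rot": [0,0,0],"jaw": 1},{"travel": [0,0,0.05],"delta_rot": [0,0,0],"jaw": 1}])

```text
time_s: 16.0
eef_pos: [0.5082, 0.263, 0.177]
ee_rot: [-0.433, -3.11, 0.001]
force: [-0.1, 0.4, -1.5]
gripper_width: 0.0442
```

Request:
send_rows(rows=[{"travel": [0,0,0.03],"delta_rot": [0,0,0],"jaw": 1},{"travel": [0,0,0.06],"delta_rot": [0,0,0],"jaw": 1},{"travel": [0,0,0.083],"delta_rot": [0,0,0],"jaw": 1},{"travel": [0,0,0.083],"delta_rot": [0,0,0],"jaw": 1},{"travel": [0,0,0.083],"delta_rot": [0,0,0],"jaw": 1}])

```text
time_s: 16.5
eef_pos: [0.5088, 0.2633, 0.2399]
ee_rot: [0.433, 3.11, 0.001]
force: [-0.3, -0.1, -2.0]
gripper_width: 0.0444
```

```bash
python3 - <<'E'
from h import *
q,d=r.capture('side');W=cloud('side',d);save(cv2.resize(q[140:300,180:380],None,fx=3.5,fy=3.5,interpolation=cv2.INTER_CUBIC),'f1')
s,p,dw,Ww=look();print(s['time_s'],s['eef_pos'],s['gripper_width'],s['force'],R.from_rotvec(s['ee_rot']).as_matrix()[:,2].round(4))
c=(.511,.263)
for X,l in((W,'side'),(Ww,'wrist')):
    band(X,c,.065,.21,.236,l+' outer disc');band(X,(.511,.267),.03,.155,.18,l+' inner knob');band(X,c,.06,.112,.126,l+' flange')
E
```

```text
16.55 [0.50828034 0.26309338 0.23861767] 0.04463847966556519 [ 0.04730021  0.89849344 -2.14766764] [-1.e-03 -3.e-04 -1.e+00]
side outer disc 528 mean [0.5024 0.2805 0.2224] circ [0.5095 0.2652] 0.0536 z med 0.2225 max 0.2357
side inner knob 51 mean [0.5099 0.2683 0.1672] circ [0.5106 0.2664] 0.0111 z med 0.1679 max 0.1766
side flange 416 mean [0.509  0.2706 0.1184] circ [0.5098 0.2645] 0.0486 z med 0.1185 max 0.1246
wrist outer disc 16725 mean [0.4949 0.2663 0.2217] circ [0.5094 0.2622] 0.0524 z med 0.2205 max 0.236
wrist inner knob 0
wrist flange 642 mean [0.5099 0.2631 0.1178] circ [0.511  0.2628] 0.0464 z med 0.1179 max 0.1197
```

View pics/f1.png

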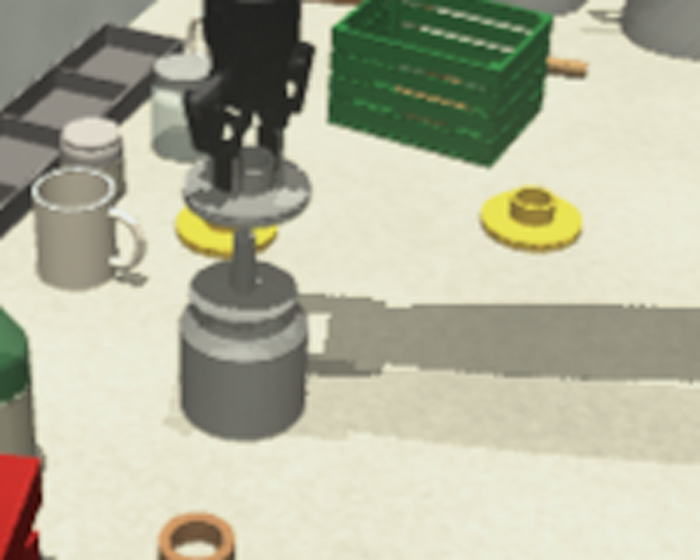

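The picture shows the outer lid held level at (247,190), the inner lid seated in the canister at (243,280) with its knob free, and the bung in the crate. Hand in.

```bash
python3 -c "
from h import *
print(r.hand_in())"
```

```text
the job is handed in; nothing more can be done
None
```

The double lid is fitted and the job is handed in, at about 16.6 s of the 70 s allowed. I moved the cork bung to the green crate, then lowered the nested lids into the canister's mouth by the inner knob. I released them, took the outer lid by its collar and lifted it straight up about 10 cm, where the gripper still holds it.

**Last checks**
- **Outer lid:** its disc is about 100 mm above where it sat. It looks level in the side picture, and the tool points straight down to within about 0.001 rad. The gripper opening stayed steady at 44 mm.
- **Inner lid:** its flange top reads 118–118.5 mm, against 119 mm when fully home. The depth readings ran about 1 mm low throughout, so it is seated.
- **Canister:** it stayed upright and within about 1 mm of its measured position. The largest force reading printed was about 5 N.
- **Bung and bystanders:** the bung showed in the crate right after I let go. I did not measure the bystanders again, but nothing looked disturbed in the last pictures.

**Readings that disagreed**
- The scene and side cameras differed by 3–7 mm in position, so I relied on the wrist camera.
- The measured tool position and the wrist camera differed by about 1 mm, which I allowed for.

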